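# Dock the loaded bench caddy

### The job

Push the little wheeled caddy with the steel hub on it until both of its front swivel castors have swung round and trail straight behind their pivots; only then steer it nose first between the rails of the docking bay, and press it in gently until the sprung catch snaps round the ball on its nose and holds it against the two rubber buffer pads. It must roll on its wheels all the way: do not lift, tip or ram it, keep the hub on its tray, leave the pot, the tin and the oil can standing where they are, and let go at the end.

Things in the scene. Friction and masses are not known exactly. Their poses are not given: they have to be found in the camera images.
- caddy: grey steel tray caddy on four black wheels, about 0.5 kg empty. Origin: on the bench below the tray's middle; x forward (to its nose, the end with the steel ball), y to its left, z up. Tray 180 mm long (x -90 to 90), 112 mm wide, rubber floor 46 mm above the bench, rim 65 mm. White guard rollers at its corners make it 124 mm wide. Rolls with about 1 N and hardly coasts; keep pushes under 15 N
- push_bar (a point): middle of the push bar across the caddy's rear: black round sleeve 12 mm thick, 100 mm long along the caddy's y; at x -122, z 70 mm in the caddy's frame. 26 mm of free space between it and the tray, nothing behind it. Grip it from above, or push it from behind with two spread fingertips
- rear_axle (a point): middle of the axle of the two rear wheels, at x -62, z 15 mm in the caddy's frame. These wheels are fixed straight (80 mm apart, 30 mm across), so the caddy will not go sideways: it turns about a point on this axle line
- left_castor_axle (a point): axle of the front left castor wheel (30 mm across), 14 mm off its upright pivot, which is at x 62, y 40 mm in the caddy's frame. Its x there is 48 mm when the castor trails straight, 76 mm when it points the wrong way. Starts at least 69 degrees from trailing, to either side. Pushed forwards, a castor swings round by itself within about 30 to 90 mm
- right_castor_axle (a point): the same for the front right castor, pivot at x 62, y -40 mm
- spear_ball (a point): centre of the 14 mm steel ball on a thin neck that sticks out of the middle of the caddy's nose: x 112, y 0, z 58 mm in the caddy's frame
- coupling_hub: turned steel hub, flange 66 mm across, 38 mm high, 0.38 kg, standing loose on the caddy's rubber mat; origin at the centre of its underside
- bay: docking bay screwed to the bench: two aluminium rails 60 mm high with yellow strips inside and a flared mouth, 168 mm wide. Origin: on the bench at the middle of the mouth; x points inwards (as the caddy's nose must), y to the left, z up. At its far end a dark catch head with two white sprung rollers takes the caddy's ball, and two black rubber pads on one sprung buffer meet the tray's front
- rails_begin (a point): on the bay's middle line, 45 mm in and 30 mm up, where the flare ends; from here the rails stand 130 mm apart (the caddy has 3 mm on each side)
- catch_near (a point): on the bay's middle line at x 135, z 58 mm: the nearest place of the catch rollers. Their head is bolted 0 to 60 mm farther in along its slot; this is not measured and must be felt. The ball meets the rollers 9 mm before their line: the force jumps to 9 to 13 N, falls to 0 to 5 N within 10 mm as it snaps through, and the ball rests 8 to 9 mm past the line. A hard stop follows 1 mm on
- oil_can: dark green oil can with thin curved brass spout, body 68 mm across, 188 mm high, standing loose at the far side of the caddy's way; origin on the bench under the can's edge, the body centre lies 33 mm along its own y
- white_pot: off-white screw-top pot, 65 mm across, 73 mm high, standing loose at the far side of the caddy's way; origin at the centre of its underside
- grease_tin: yellow tin with pale lid, 70 mm across, 46 mm high, standing loose on the robot's side of the caddy's way; origin at the centre of its underside
Not all that is in view belongs to the job. What is shaped like the coupling_hub but purple or red is not meant.

How it is judged:
On the way, in this order (a step that is already met when the one before it is completed fails the run):
1. both front castors trail, within about 20 degrees, with the nose still outside the bay's rails (x of each of left_castor_axle, right_castor_axle in the frame of caddy below 0.0488 m and x of spear_ball in the frame of bay below 0.06 m), for 0.2 s.
2. the nose has entered between the rails with both castors trailing, within about 30 degrees (x of each of left_castor_axle, right_castor_axle in the frame of caddy below 0.0499 m and x of spear_ball in the frame of bay above 0.07 m and angle between the x axis of caddy and the x axis of bay, either way round below 0.2 rad), for 0.1 s.
At the end, for the whole second after the job is handed in: the caddy stands at rest in the bay, held by the catch with its tray pressed on a buffer pad by at least 1.5 N, its ball within 6 mm of the bay's middle line and its heading within 0.1 rad of the bay's, all wheels on the bench (tilt under 0.05 rad), the hub standing on the tray floor ((contact force between caddy and buffer_pad_left above 1.5 N or contact force between caddy and buffer_pad_right above 1.5 N) and x of spear_ball in the frame of bay above 0.135 m and y of spear_ball in the frame of bay between -0.006 and 0.006 m and angle between the x axis of caddy and the x axis of bay, either way round below 0.1 rad and angle between caddy's own z axis and vertical below 0.05 rad and linear speed of caddy below 0.01 m/s and z of coupling_hub in the frame of caddy between 0.04 and 0.052 m and angle between coupling_hub's own z axis and vertical below 0.1 rad); the robot touches nothing.
It fails at once if the caddy is rammed: over 20 N on a rail or its flare, or over 10 N on a buffer pad (contact force between caddy and bay_rail_left above 20 N or contact force between caddy and bay_rail_right above 20 N or contact force between caddy and bay_flare_left above 20 N or contact force between caddy and bay_flare_right above 20 N or contact force between caddy and buffer_pad_left above 10 N or contact force between caddy and buffer_pad_right above 10 N).
It fails at once if the caddy is lifted off its wheels or tipped (height (world z) of caddy above 0.008 m or angle between caddy's own z axis and vertical above 0.12 rad).
It fails at once if the oil can, white pot or grease tin is shifted by over 15 mm (distance of any of oil_can, white_pot, grease_tin from where it was at the start of the episode above 0.015 m).
It also fails if it takes over 64 s, if anything falls off the work surface, if the arm or the gripper's body presses on something with over 40 N, if the wrist force passes 120 N, or if a joint passes its speed limit or range.

### The arm

A 7-joint arm with a two-finger parallel gripper is mounted at the origin on a cart in front of the work surface, level with it; the furniture and walls round the work are solid. World frame = base frame: x ahead of the robot, y to its left, z up, the work surface at z = 0. Lengths are in m, angles in rad, forces in N, time in s.
With the tool pointing down it reaches from about 0.4 to 0.85 m from the base axis. Payload 10.4 kg.
Tool frame: the origin (TCP) lies between the finger pads; the fingertips stand r.nose_length ahead of it and the grasp point (between the pads) lies 6 mm ahead of it (r.nose_length is the distance from the TCP to the fingertips, in m); z points along the fingers, x is the direction in which the jaws open and shut, and the axes are right-handed (so a half turn about z gives the same grasp; the last joint's range is limited). The gripper opens to 87 mm and grips with 3 to 60 N. Pads are 19 mm wide; open, the fingers measure 117 mm over their backs; the gripper's body (75 mm by 190 mm) begins 51 mm behind the grasp point.
Start: joints at [-1.155, 0.332, -0.065, 1.46, 0.022, 1.35, -0.088], TCP at [0.266, 0.566, 0.248] pointing down, gripper open.
Joint ranges: [-2.6, 2.6], [-0.5, 2.12], [-1.47, 1.34], [0.16, 2.42], [-1.27, 4.41], [0.06, 2.06], [-2.6, 2.6]. Speed limits (rad/s): [2.22, 2.22, 2.79, 2.79, 3.14, 3.14, 3.14].

### API

Orientations are given as a unit quaternion [x, y, z, w].
In Python, from bench import r gives the robot as it stands. The module is installed in compiled form; this text tells all that it offers.
- The arm moves only by the shell command python3 -m creep 'ROWS' [OPENING] [FORCE]. ROWS is JSON, a list of rows, each an object of numbers: "x", "y", "z": the shift along the world's x, y, z in m; "spin": the turn about the world's z in degrees. In form: [{"x": .., "y": .., "z": .., "spin": ..}, ...]. A call has 1 to 12 rows; each row is the pose to reach, as a shift and turn from the pose commanded when the call began; what a row does not reach only later rows make up. A row lasts 1/8 s, in which the tool goes at most 62.5 mm and 10.7 degrees, less where a joint would pass 70% of its speed; a pose out of reach is approached as far as the arm can. A call with a gripper value outside its range is refused whole. OPENING is the finger opening in m, from 0 to 0.087, set as the call begins (- or left out, the last holds). The fingers move at their own pace and stop on an object; FORCE is the grip in N (left out, the last holds). Time passes only in rows, so rows that repeat a pose let the fingers close. It gives the time, the measured TCP pose, the force and the opening at its end, in the units of the state.
- r.read_state(): the state, without advancing time (a new reading comes with each control period).
- r.camera(name): name is "side" or "top" or "wrist"; returns a dict with "pixels" (400x640x3 uint8, blue, green, red), "z_map" (400x640 float32, m along the optical axis (not along the pixel's ray), 0 where there is no reading), "K" (3x3 intrinsics, pixels), "R" (3x3) and "t" (3): a world point X has camera coordinates R X + t. Camera axes: x right, y down, z forward; pixel columns grow to the right and rows downward; lengths in m; the calibration is good to about 2 mm. A picture is of the moment at which its call begins.
- r.close_job(): hands the job in, once; it reports no verdict.
The state is a dict: "time": time; "joint_positions": joint angles; "joint_vel": joint speeds; "joint_torque": joint torques, N m; "ee_pos": TCP position; "eef_rot": TCP orientation; "ft_force": force on the tool from outside, world axes, zero at the start; "torque": the same for the moment, N m; "width": finger opening in m.
Only numpy, scipy, OpenCV 4.12 (cv2) and the standard library are available. Lean on these libraries where they do the work, as an engineer would, in place of code of your own. Each camera call takes 0.05 s, during which the arm holds its last target. There are 200 camera calls.

## Working session

There is one attempt and no reset: what is moved stays moved. The work goes in short steps, Python scripts to look and compute and a shell command to move; the robot and the scene stay as the last step left them, time stands still between calls to the robot, and variables do not carry over. Pictures are saved under pics/ and viewed, about 8 in all and at most 12, crops included, and the job is handed in when it is done.

```bash
mkdir -p pics
cat > h.py <<'E'
import numpy as np, cv2
from bench import r
def shot(n,f):
    c=r.camera(n); cv2.imwrite(f'pics/{f}.png',c['pixels']); np.savez(f'pics/{f}.npz',**{k:c[k] for k in('z_map','K','R','t','pixels')}); return c
def load(f): return np.load(f'pics/{f}.npz')
def px(c,u,v,z=None):
    K,R,t=c['K'],c['R'],c['t']; d=np.linalg.inv(K)@[u,v,1.]
    C=-R.T@t; w=R.T@d
    if z is None: return C+w*c['z_map'][int(v),int(u)]
    return C+w*(z-C[2])/w[2]
E
python3 - <<'E'
from h import *
shot('top','top0'); shot('side','side0'); s=r.read_state(); print(s,r.nose_length)
E
```

```text
{'time': 0.1, 'joint_positions': array([-1.1545984 ,  0.33278637, -0.0647111 ,  1.46084908,  0.02159017,
        1.349889  , -0.0884635 ]), 'joint_vel': array([-0.00098162, -0.00077777,  0.00041223, -0.00254439,  0.00028801,
       -0.00193346,  0.00049414]), 'joint_torque': array([ 1.00434070e-03, -6.24544573e+01,  2.41326308e-02, -3.90715563e+01,
       -6.15774910e-02,  3.66077316e-02,  9.43180680e-05]), 'ee_pos': array([0.26539375, 0.56551329, 0.24685137]), 'eef_rot': array([ 8.44035904e-01,  5.36286314e-01, -5.10269158e-04,  3.49360731e-04]), 'ft_force': array([-0.38187449,  0.09788421, -0.4203847 ]), 'torque': array([0.03929026, 0.02167422, 0.00493742]), 'width': 0.08678384760305534} 0.025
```

View pics/top0.png

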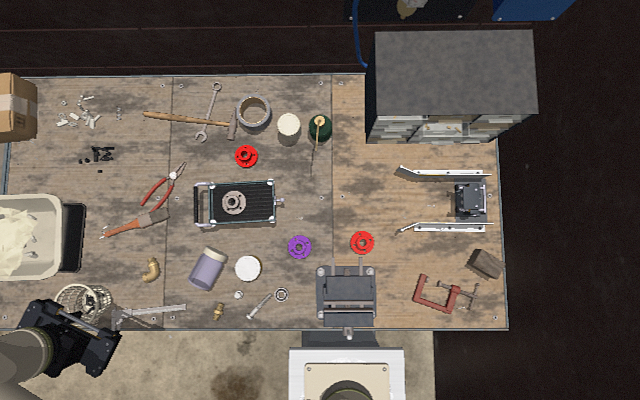

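View pics/side0.png

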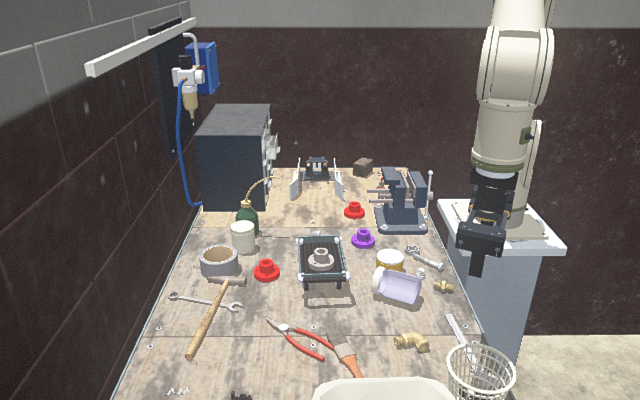

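The top view shows the caddy at about (235,203), its nose pointing right with the ball near (281,202). The bay mouth is near x≈400 and the catch at (470,200). I'll enlarge the caddy and bay next.

Run:
```python
from h import *
c=load('top0'); p=c['pixels']
a=cv2.resize(p[170:240,180:300],None,fx=6,fy=6,interpolation=cv2.INTER_CUBIC)[:, :720]
b=cv2.resize(p[155:240,385:495],None,fx=6.5,fy=6.5,interpolation=cv2.INTER_CUBIC)
cv2.imwrite('pics/ca.png',a); cv2.imwrite('pics/ba.png',b); print(a.shape,b.shape)
print(c['K'],c['R'],c['t'])
for n,u,v in[('tin',248,268),('pot',289,122),('oil',320,127),('hub',234,202),('purple',299,247),('red',362,243),('vise',322,270)]: print(n,px(c,u,v).round(3))
```

```text
(420, 720, 3) (552, 715, 3)
[[377.9164153    0.         320.03881917]
 [  0.         377.9164153  193.38221173]
 [  0.           0.           1.        ]] [[-0.00480722 -0.99983494 -0.0175209 ]
 [-0.99362107  0.00674997 -0.11256821]
 [ 0.1126679   0.016868   -0.99348951]] [0.07196315 0.57892557 1.02720185]
tin [0.375 0.265 0.046]
pot [0.774 0.153 0.073]
oil [0.755 0.067 0.086]
hub [0.555 0.307 0.047]
purple [ 0.43   0.13  -0.001]
red [ 0.44  -0.05  -0.001]
vise [0.367 0.064 0.025]
```

View pics/ca.png

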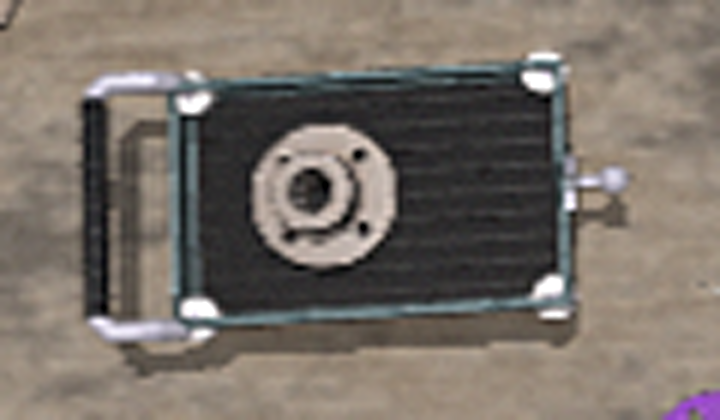

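View pics/ba.png

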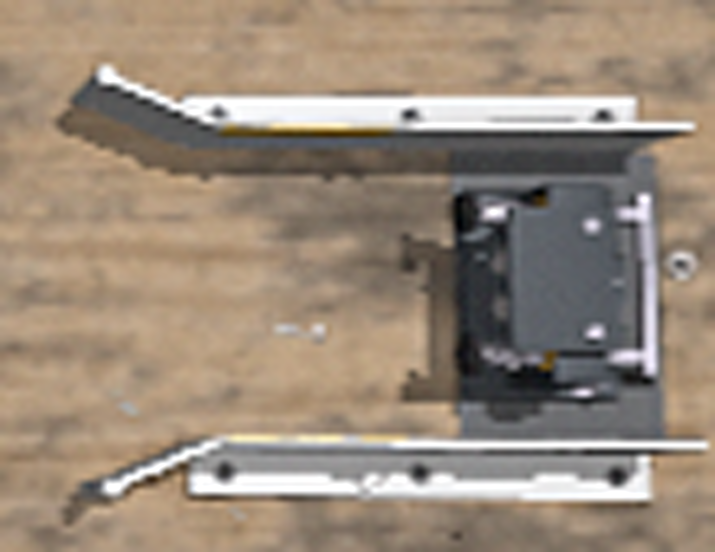

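Caddy crop: push bar centre (93,205), ball (613,180). Bay crop: rail top edges run from (220,128) to (690,128) and from (220,440) to (700,445); the flare tips are at (105,75) and (110,488). Now converting these to world positions.

Run:
```python
from h import *
c=load('top0'); print('cam',-c['R'].T@c['t'])
A=lambda u,v,z:px(c,(u+.5)/6-.5+180,(v+.5)/6-.5+170,z)
B=lambda u,v,z:px(c,(u+.5)/6.5-.5+385,(v+.5)/6.5-.5+155,z)
bar=A(93,205,.072);ball=A(613,180,.059);print('bar',bar.round(4),'ball',ball.round(4),'dist',np.linalg.norm(ball-bar))
for q in[(193,100),(198,312),(540,77),(550,292)]:print('roller',A(*q,.06).round(4))
print('barends',A(93,98,.072),A(97,315,.072))
P=[B(u,v,.06) for u,v in[(220,129),(690,129),(220,440),(700,445),(105,75),(110,488)]]
print(np.round(P,4)); 
l=P[1]-P[0]; rr=P[3]-P[2]; print('head',[np.degrees(np.arctan2(d[1],d[0])) for d in(l,rr,ball-bar)])
print('catch depth',[ (q,B(*q,.0)) for q in[(400,330)]])
for q in[(460,200),(500,212),(515,260),(560,260),(500,355),(460,360),(475,280)]:
  print(q,px(c,(q[0]+.5)/6.5-.5+385,(q[1]+.5)/6.5-.5+155).round(4))
```

```text
cam [0.45984592 0.05071671 1.08694374]
bar [0.549  0.4068 0.072 ] ball [0.56   0.1731 0.059 ] dist 0.23437143517907127
roller [0.5981 0.3664 0.06  ]
roller [0.5009 0.3615 0.06  ]
roller [0.6076 0.2068 0.06  ]
roller [0.5091 0.2013 0.06  ]
barends [0.5977357  0.40842687 0.072     ] [0.49936035 0.40340909 0.072     ]
[[ 0.6267 -0.2015  0.06  ]
 [ 0.6252 -0.398   0.06  ]
 [ 0.496  -0.1971  0.06  ]
 [ 0.4929 -0.3948  0.06  ]
 [ 0.6502 -0.1539  0.06  ]
 [ 0.4764 -0.151   0.06  ]]
head [np.float64(-90.44052141964906), np.float64(-90.91043782053715), np.float64(-87.28544702348891)]
catch depth [((400, 330), array([ 0.54612578, -0.29227744,  0.        ]))]
(460, 200) [ 0.5967 -0.3029  0.0533]
(500, 212) [ 0.5908 -0.3175  0.0589]
(515, 260) [ 0.5684 -0.3155  0.0788]
(560, 260) [ 0.5682 -0.3337  0.0791]
(500, 355) [ 0.5309 -0.3156  0.0564]
(460, 360) [ 0.5297 -0.3028  0.0449]
(475, 280) [ 0.5673 -0.3235  0.0078]
```

Run:
```python
from h import *
c=load('top0')
for v in range(120,182,5):
  for u in range(308,326,1):
    X=px(c,u,v)
    if X[2]>.1: print(u,v,X.round(3)); break
```

```text
315 120 [0.769 0.08  0.104]
317 125 [0.756 0.075 0.102]
317 130 [0.722 0.073 0.172]
317 135 [0.707 0.073 0.18 ]
317 140 [0.694 0.073 0.182]
316 145 [0.681 0.075 0.185]
316 150 [0.67  0.075 0.18 ]
```

```bash
python3 -m creep '[{"x":0.02,"y":-0.013,"spin":9},{"x":0.065,"y":-0.04,"spin":19},{"x":0.115,"y":-0.07,"spin":28},{"x":0.165,"y":-0.1,"spin":28},{"x":0.215,"y":-0.13,"spin":28},{"x":0.25,"y":-0.15,"spin":28},{"x":0.275,"y":-0.158,"z":-0.01,"spin":28},{"x":0.283,"y":-0.159,"z":-0.03,"spin":28},{"x":0.283,"y":-0.159,"z":-0.05,"spin":28},{"x":0.283,"y":-0.159,"z":-0.05,"spin":28}]' 0.024 12
```

```text
invalid input at $[0]: expected keys x, y, z, spin
```

```bash
python3 -m creep '[{"x":0.02,"y":-0.013,"z":0,"spin":9},{"x":0.065,"y":-0.04,"z":0,"spin":19},{"x":0.115,"y":-0.07,"z":0,"spin":28},{"x":0.165,"y":-0.1,"z":0,"spin":28},{"x":0.215,"y":-0.13,"z":0,"spin":28},{"x":0.25,"y":-0.15,"z":0,"spin":28},{"x":0.275,"y":-0.158,"z":-0.01,"spin":28},{"x":0.283,"y":-0.159,"z":-0.03,"spin":28},{"x":0.283,"y":-0.159,"z":-0.05,"spin":28},{"x":0.283,"y":-0.159,"z":-0.05,"spin":28}]' 0.024 12
python3 - <<'E'
from h import *
shot('wrist','w1'); c=shot('top','t1'); s=load('side0')
cv2.imwrite('pics/spout.png',np.vstack([cv2.resize(s['pixels'][160:260,220:360],None,fx=4,fy=4,interpolation=cv2.INTER_CUBIC)]))
p=load('top0')['pixels'][105:195,285:345]; cv2.imwrite('pics/spt.png',np.hstack([cv2.resize(p,None,fx=4,fy=4,interpolation=cv2.INTER_CUBIC),cv2.resize(s['pixels'][165:255,225:360],None,fx=4,fy=4,interpolation=cv2.INTER_CUBIC)]))
E
```

```text
time: 1.35
ee_pos: [0.5462, 0.4073, 0.1947]
eef_rot: [0.689, 0.725, -0.002, -0.001]
ft_force: [-0.1, 0.4, -0.5]
width: 0.0238
```

View pics/w1.png

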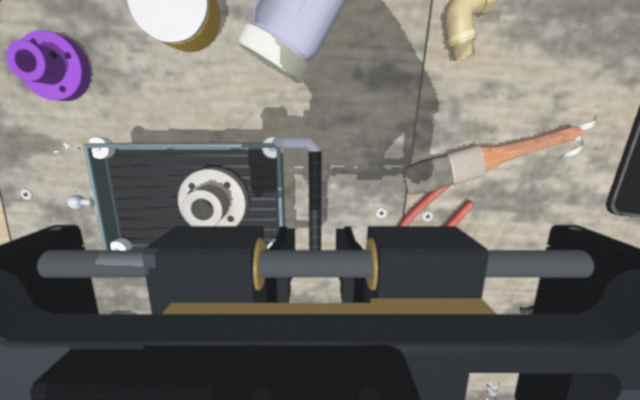

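View pics/spt.png

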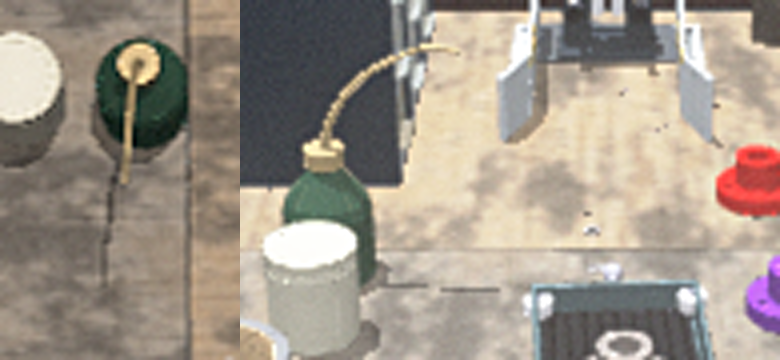

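The wrist view shows the bar (col 315) centred between the fingers (cols 288 and 345). The spout tip ends at top-view pixel (316,151), so x≈0.67; the dark line past it is only its shadow. I'll check the wrist camera's overhang, then descend.

```bash
python3 - <<'E'
from h import *
c=load('w1'); print(-c['R'].T@c['t']); print(c['R'])
for q in[(315,155),(315,180),(315,215)]: print(px(c,*q).round(4), px(c,*q,.076).round(4))
E
python3 -m creep '[{"x":0.003,"y":0,"z":-0.03,"spin":0},{"x":0.003,"y":0,"z":-0.06,"spin":0},{"x":0.003,"y":0,"z":-0.085,"spin":0},{"x":0.003,"y":0,"z":-0.105,"spin":0},{"x":0.003,"y":0,"z":-0.118,"spin":0},{"x":0.003,"y":0,"z":-0.118,"spin":0},{"x":0.003,"y":0,"z":-0.118,"spin":0}]'
```

```text
[0.47903891 0.40394787 0.3329932 ]
[[-0.05349353  0.99856757 -0.00111987]
 [ 0.96746063  0.0521048   0.24759851]
 [ 0.24730219  0.01216149 -0.96886208]]
[0.503  0.405  0.0768] [0.503 0.405 0.076]
[0.5255 0.4062 0.0754] [0.5254 0.4061 0.076 ]
[0.5585 0.4079 0.0754] [0.5583 0.4079 0.076 ]
time: 2.33
ee_pos: [0.552, 0.4072, 0.0807]
eef_rot: [0.689, 0.725, 0.001, 0.0]
ft_force: [0.4, -0.5, 0.5]
width: 0.0242
```

```bash
python3 -m creep '[{"x":0,"y":0,"z":-0.004,"spin":0},{"x":0,"y":0,"z":-0.004,"spin":0}]'
python3 -m creep '[{"x":0,"y":0,"z":0,"spin":0},{"x":0,"y":0,"z":0,"spin":0},{"x":0,"y":0,"z":0,"spin":0}]' 0.005 10
```

```text
time: 2.58
ee_pos: [0.5515, 0.4068, 0.0756]
eef_rot: [0.689, 0.725, 0.0, -0.0]
ft_force: [-0.0, 0.6, -0.1]
width: 0.0238
time: 2.95
ee_pos: [0.5516, 0.4069, 0.0757]
eef_rot: [0.689, 0.725, 0.0, -0.0]
ft_force: [0.0, 0.1, 0.6]
width: 0.0117
```

```bash
python3 -m creep '[{"x":0.0002,"y":-0.004,"z":0,"spin":0},{"x":0.0006,"y":-0.012,"z":0,"spin":0},{"x":0.0011,"y":-0.022,"z":0,"spin":0},{"x":0.0017,"y":-0.032,"z":0,"spin":0},{"x":0.0022,"y":-0.042,"z":0,"spin":0},{"x":0.0027,"y":-0.052,"z":0,"spin":0},{"x":0.0032,"y":-0.062,"z":0,"spin":0},{"x":0.0037,"y":-0.072,"z":0,"spin":0},{"x":0.0043,"y":-0.082,"z":0,"spin":0},{"x":0.0048,"y":-0.092,"z":0,"spin":0},{"x":0.0052,"y":-0.1,"z":0,"spin":0},{"x":0.0055,"y":-0.105,"z":0,"spin":0}]'
python3 - <<'E'
from h import *
c=shot('top','t2'); p=c['pixels']; s=shot('side','s2')
cv2.imwrite('pics/t2c.png',cv2.resize(p[165:240,205:325],None,fx=6,fy=6,interpolation=cv2.INTER_CUBIC))
st=r.read_state(); print(st['ft_force'],st['torque'])
E
```

```text
time: 4.45
ee_pos: [0.5572, 0.3012, 0.0756]
eef_rot: [0.689, 0.724, 0.0, 0.0]
ft_force: [1.3, 0.8, 1.8]
width: 0.0117
[ 1.49703818 -0.39488433  1.42117561] [-0.23135421 -0.26770193  0.05422244]
```

View pics/t2c.png

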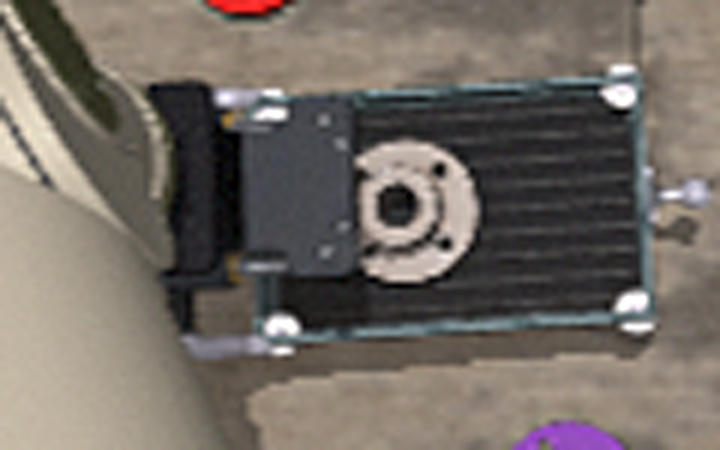

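Crop t2c: ball (685,192), front rollers (620,92) and (633,305), rear rollers (270,105) and (282,328). The hub is still in place.

Run:
```python
from h import *
c=load('t2')
A=lambda u,v,z:px(c,(u+.5)/6-.5+205,(v+.5)/6-.5+165,z)
b=A(685,192,.059);print('ball',b.round(4))
P=[A(*q,.06) for q in[(270,105),(282,328),(620,92),(633,305)]];print(np.round(P,4))
d=b[:2]-[.5572-.003,.3012];print(np.degrees(np.arctan2(d[1],d[0])),np.hypot(*d))
for i,j in((0,2),(1,3)):
  d=P[j]-P[i];print(np.degrees(np.arctan2(d[1],d[0])))
```

```text
ball [0.5676 0.0717 0.059 ]
[[0.6089 0.262  0.06  ]
 [0.5067 0.2549 0.06  ]
 [0.6138 0.1013 0.06  ]
 [0.5162 0.0955 0.06  ]]
-86.64969558055665 0.2298548981213242
-88.27723972214439
-86.58337699542415
```

```bash
python3 -m creep '[{"x":0.0002,"y":-0.004,"z":0,"spin":0},{"x":0.0006,"y":-0.012,"z":0,"spin":0},{"x":0.0011,"y":-0.021,"z":0,"spin":0},{"x":0.0016,"y":-0.031,"z":0,"spin":0},{"x":0.0021,"y":-0.041,"z":0,"spin":0},{"x":0.0026,"y":-0.05,"z":0,"spin":0},{"x":0.0031,"y":-0.059,"z":0,"spin":0},{"x":0.0035,"y":-0.067,"z":0,"spin":0},{"x":0.0039,"y":-0.074,"z":0,"spin":0},{"x":0.0042,"y":-0.08,"z":0,"spin":0}]'
python3 - <<'E'
import numpy as np
# arc: axle path from heading -87.0 to -90.7 over L
L=.13;h0,h1=np.radians([-87.,-90.7]);d=lambda h:np.array([np.cos(h),np.sin(h)])
for n in range(1,13):
  s=np.linspace(0,L*n/12,200); h=h0+(h1-h0)*s/L
  a=np.trapezoid([d(x) for x in h],s,axis=0); b=a-.06*(d(h[-1])-d(h0)); print(n,b.round(4),np.degrees(h[-1]-h0).round(2))
E
```

```text
time: 5.8
ee_pos: [0.5613, 0.2214, 0.0756]
eef_rot: [0.689, 0.725, 0.0, 0.0]
ft_force: [2.3, 1.9, 0.6]
width: 0.0116
1 [ 0.0009 -0.0108] -0.31
2 [ 0.0017 -0.0216] -0.62
3 [ 0.0024 -0.0324] -0.93
4 [ 0.0031 -0.0432] -1.23
5 [ 0.0037 -0.0541] -1.54
6 [ 0.0043 -0.0649] -1.85
7 [ 0.0048 -0.0757] -2.16
8 [ 0.0053 -0.0865] -2.47
9 [ 0.0056 -0.0974] -2.78
10 [ 0.006  -0.1082] -3.08
11 [ 0.0063 -0.119 ] -3.39
12 [ 0.0065 -0.1299] -3.7
```

```bash
python3 -m creep '[{"x":0.0009,"y":-0.0108,"z":0,"spin":-0.31},{"x":0.0017,"y":-0.0216,"z":0,"spin":-0.62},{"x":0.0024,"y":-0.0324,"z":0,"spin":-0.93},{"x":0.0031,"y":-0.0432,"z":0,"spin":-1.23},{"x":0.0037,"y":-0.0541,"z":0,"spin":-1.54},{"x":0.0043,"y":-0.0649,"z":0,"spin":-1.85},{"x":0.0048,"y":-0.0757,"z":0,"spin":-2.16},{"x":0.0053,"y":-0.0865,"z":0,"spin":-2.47},{"x":0.0056,"y":-0.095,"z":0,"spin":-2.75},{"x":0.0059,"y":-0.1,"z":0,"spin":-2.9}]'
python3 - <<'E'
from h import *
c=shot('top','t3'); p=c['pixels']; s=shot('side','s3')
a=cv2.resize(p[160:240,280:400],None,fx=6,fy=6,interpolation=cv2.INTER_CUBIC)
cv2.imwrite('pics/t3c.png',a)
st=r.read_state(); print(st['ft_force'],st['torque'],st['ee_pos'])
E
```

```text
time: 7.05
ee_pos: [0.5671, 0.1211, 0.0756]
eef_rot: [0.708, 0.707, -0.0, -0.0]
ft_force: [2.7, 1.6, 1.3]
width: 0.0118
[ 3.25373403 -1.01092603  1.50443635] [-0.15934673 -0.65998676  0.19031444] [0.56716196 0.1208258  0.07552431]
```

View pics/t3c.png

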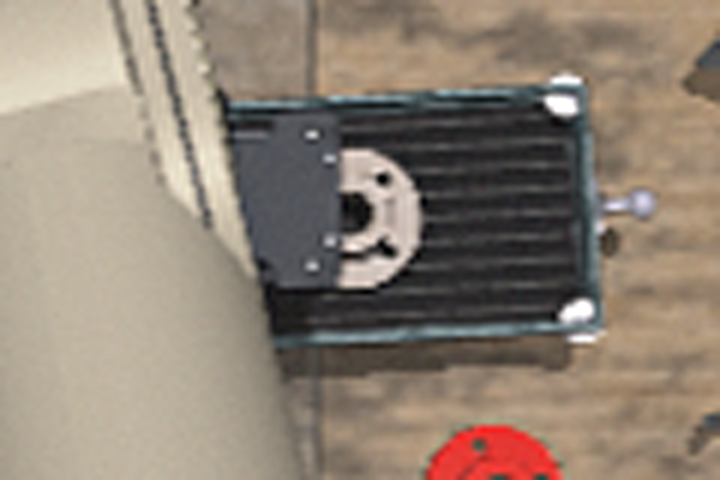

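Crop t3c: ball (638,202), front rollers (562,97) and (577,313), rim lines (235,105)–(580,90) and (280,342)–(600,328).

Run:
```python
from h import *
c=load('t3')
A=lambda u,v,z:px(c,(u+.5)/6-.5+280,(v+.5)/6-.5+160,z)
b=A(638,202,.059);print('ball',b.round(4))
P=[A(*q,z) for q,z in[((562,97),.06),((577,313),.06),((235,105),.065),((580,90),.065),((280,342),.065),((600,328),.065)]];print(np.round(P,4))
hd=lambda d:np.degrees(np.arctan2(d[1],d[0]))
print(hd(P[1]-P[0])+0,hd(P[3]-P[2]),hd(P[5]-P[4]))
e=r.read_state()['ee_pos'];print(hd(b[:2]-e[:2]-[-.003,0]))
```

```text
ball [ 0.5756 -0.1117  0.059 ]
[[ 0.624  -0.0781  0.06  ]
 [ 0.5251 -0.0828  0.06  ]
 [ 0.6206  0.0714  0.065 ]
 [ 0.6263 -0.0857  0.065 ]
 [ 0.5125  0.0516  0.065 ]
 [ 0.518  -0.0923  0.065 ]]
-177.26136471149766 -87.91574788492602 -87.8232937775714
-87.1927477436336
```

The grip yielded in yaw: the tool is at −90.1°, but the caddy is still at about −87.5° and the ball is 13 mm off the bay line. I'll grip harder and steer more.

```bash
python3 -m creep '[{"x":0,"y":0,"z":0,"spin":0},{"x":0,"y":0,"z":0,"spin":0},{"x":0.001,"y":-0.005,"z":0,"spin":-0.3},{"x":0.002,"y":-0.011,"z":0,"spin":-0.7},{"x":0.003,"y":-0.017,"z":0,"spin":-1.1},{"x":0.004,"y":-0.023,"z":0,"spin":-1.5},{"x":0.0045,"y":-0.029,"z":0,"spin":-1.9},{"x":0.005,"y":-0.034,"z":0,"spin":-2.3},{"x":0.005,"y":-0.038,"z":0,"spin":-2.3},{"x":0.005,"y":-0.04,"z":0,"spin":-2.3}]' 0.005 45
cat > m.py <<'E'
from h import *
import sys
# measure front of caddy: print patch saved; ball by white-ish depth search
c=shot('top',sys.argv[1]); p=c['pixels']
x0=int(sys.argv[2]); cv2.imwrite(f'pics/{sys.argv[1]}c.png',cv2.resize(p[160:240,x0:x0+120],None,fx=6,fy=6,interpolation=cv2.INTER_CUBIC))
# tray floor/rim mask by depth: points with z .043-.07
zz=c['z_map']; v,u=np.mgrid[150:250,280:480]; K,R,t=c['K'],c['R'],c['t']
d=np.stack([(u-K[0,2])/K[0,0],(v-K[1,2])/K[1,1],np.ones(u.shape)],-1)*zz[150:250,280:480,None]
W=(d-t)@R
m=(W[...,2]>.04)&(W[...,2]<.07)&(abs(W[...,0]-.565)<.058)
hub=r.read_state(); print(hub['ft_force'],hub['torque'],hub['ee_pos'])
for y in np.arange(.06,-.2,-.02):
  s=(abs(W[...,1]-y)<.006)&(W[...,2]>.03)&(W[...,2]<.075)&(abs(W[...,0]-.565)<.075)
  if s.sum()>5: X=W[s][:,0]; print(round(y,3),'xmin %.4f xmax %.4f mid %.4f'%(X.min(),X.max(),(X.min()+X.max())/2))
E
python3 m.py t4 290
```

```text
time: 8.4
ee_pos: [0.572, 0.0815, 0.0755]
eef_rot: [0.721, 0.692, -0.0, -0.0]
ft_force: [-1.1, 1.4, 2.8]
width: 0.0107
[-0.54753749 -0.74929067  3.44301961] [ 0.09223146  0.17815301 -0.03775886] [0.57196092 0.08131725 0.07548353]
-0.0 xmin 0.5084 xmax 0.6205 mid 0.5645
-0.02 xmin 0.5082 xmax 0.6206 mid 0.5644
-0.04 xmin 0.5082 xmax 0.6206 mid 0.5644
-0.06 xmin 0.5081 xmax 0.6174 mid 0.5628
-0.08 xmin 0.5054 xmax 0.6172 mid 0.5613
-0.1 xmin 0.5052 xmax 0.6172 mid 0.5612
-0.12 xmin 0.4998 xmax 0.6210 mid 0.5604
-0.14 xmin 0.5569 xmax 0.6089 mid 0.5829
-0.16 xmin 0.5537 xmax 0.5648 mid 0.5593
-0.18 xmin 0.4915 xmax 0.6399 mid 0.5657
```

View pics/t4c.png

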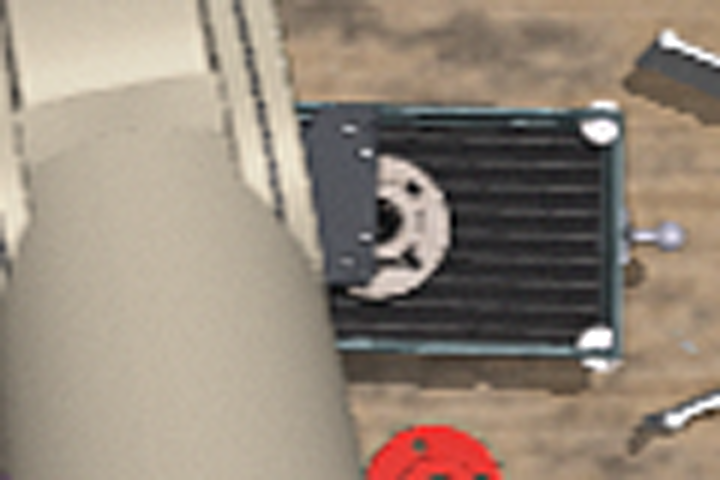

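View t4c: heading is now about −92.2°, ball at (672,237), flare tips at (665,40) and (665,415). The axle is about +2.7 mm off the bay line. Next: straight for 45 mm, then arc back to −90.7°.

```bash
python3 -m creep '[{"x":-0.0002,"y":-0.006,"z":0,"spin":0},{"x":-0.0005,"y":-0.014,"z":0,"spin":0},{"x":-0.0009,"y":-0.022,"z":0,"spin":0},{"x":-0.0012,"y":-0.03,"z":0,"spin":0},{"x":-0.0015,"y":-0.038,"z":0,"spin":0},{"x":-0.0017,"y":-0.045,"z":0,"spin":0},{"x":-0.0022,"y":-0.052,"z":0,"spin":0.3},{"x":-0.0027,"y":-0.059,"z":0,"spin":0.6},{"x":-0.0032,"y":-0.066,"z":0,"spin":0.9},{"x":-0.0037,"y":-0.073,"z":0,"spin":1.2},{"x":-0.0041,"y":-0.079,"z":0,"spin":1.5},{"x":-0.0043,"y":-0.083,"z":0,"spin":1.6}]'; python3 m.py t5 335
```

```text
time: 9.95
ee_pos: [0.5678, -0.0017, 0.0756]
eef_rot: [0.712, 0.703, -0.0, 0.0]
ft_force: [-1.4, 1.3, 1.7]
width: 0.011
[-0.52879775 -0.58155905  1.80849814] [ 0.02417761  0.04317408 -0.03540857] [ 0.56780285 -0.00222466  0.0755723 ]
-0.12 xmin 0.5077 xmax 0.6175 mid 0.5626
-0.14 xmin 0.5075 xmax 0.6171 mid 0.5623
-0.16 xmin 0.5073 xmax 0.6167 mid 0.5620
-0.18 xmin 0.4914 xmax 0.6398 mid 0.5656
```

View pics/t5c.png

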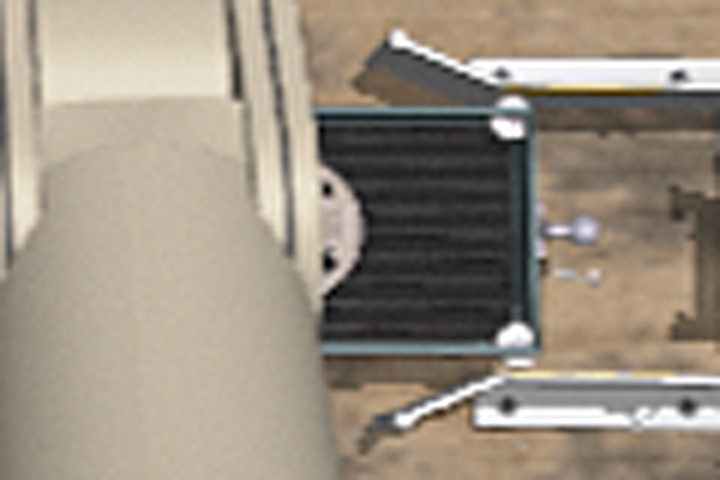

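View t5c: the front rollers, at (512,115) and (517,345), are at the start of the rails with about 2 and 4 mm gaps. Heading is aligned and the ball is at (585,230). Advancing gently with a softer grip.

```bash
python3 -m creep '[{"x":0,"y":0,"z":0,"spin":0},{"x":-0.0001,"y":-0.003,"z":0,"spin":0},{"x":-0.0002,"y":-0.007,"z":0,"spin":0},{"x":-0.0003,"y":-0.011,"z":0,"spin":0},{"x":-0.0004,"y":-0.015,"z":0,"spin":0},{"x":-0.0005,"y":-0.019,"z":0,"spin":0}]' 0.005 15; python3 -m creep '[{"x":0,"y":-0.003,"z":0,"spin":0},{"x":-0.0001,"y":-0.006,"z":0,"spin":0},{"x":-0.0001,"y":-0.009,"z":0,"spin":0},{"x":-0.0001,"y":-0.011,"z":0,"spin":0}]'; python3 -m creep '[{"x":0,"y":-0.002,"z":0,"spin":0},{"x":0,"y":-0.004,"z":0,"spin":0},{"x":-0.0001,"y":-0.006,"z":0,"spin":0}]'
```

```text
time: 10.75
ee_pos: [0.5674, -0.0205, 0.0756]
eef_rot: [0.712, 0.702, 0.0, 0.0]
ft_force: [0.5, 0.6, 1.8]
width: 0.0113
time: 11.25
ee_pos: [0.5672, -0.0314, 0.0756]
eef_rot: [0.712, 0.702, 0.0, 0.0]
ft_force: [0.3, 0.4, 1.8]
width: 0.0108
time: 11.62
ee_pos: [0.5672, -0.0373, 0.0756]
eef_rot: [0.712, 0.703, 0.0, -0.0]
ft_force: [0.2, 1.4, 2.2]
width: 0.0112
```

```bash
python3 -m creep '[{"x":0,"y":-0.002,"z":0,"spin":0},{"x":-0.0001,"y":-0.004,"z":0,"spin":0},{"x":-0.0001,"y":-0.005,"z":0,"spin":0}]'; python3 -m creep '[{"x":0,"y":-0.002,"z":0,"spin":0},{"x":-0.0001,"y":-0.004,"z":0,"spin":0}]'
```

```text
time: 12.0
ee_pos: [0.567, -0.0424, 0.0756]
eef_rot: [0.712, 0.702, 0.0, 0.0]
ft_force: [0.9, 1.2, 0.8]
width: 0.011
time: 12.25
ee_pos: [0.567, -0.0463, 0.0756]
eef_rot: [0.712, 0.703, 0.0, 0.0]
ft_force: [0.4, 1.6, 0.5]
width: 0.0114
```

```bash
python3 -m creep '[{"x":0,"y":-0.002,"z":0,"spin":0},{"x":-0.0001,"y":-0.004,"z":0,"spin":0}]';python3 -m creep '[{"x":0,"y":-0.002,"z":0,"spin":0},{"x":-0.0001,"y":-0.003,"z":0,"spin":0}]'
```

```text
time: 12.5
ee_pos: [0.5669, -0.0503, 0.0756]
eef_rot: [0.712, 0.703, 0.0, 0.0]
ft_force: [1.8, 1.2, 1.6]
width: 0.0115
time: 12.75
ee_pos: [0.5668, -0.0534, 0.0756]
eef_rot: [0.712, 0.702, 0.0, 0.0]
ft_force: [0.7, 1.2, -0.0]
width: 0.0114
```

```bash
python3 -m creep '[{"x":0,"y":-0.002,"z":0,"spin":0},{"x":-0.0001,"y":-0.004,"z":0,"spin":0}]';python3 -m creep '[{"x":0,"y":-0.002,"z":0,"spin":0},{"x":-0.0001,"y":-0.003,"z":0,"spin":0}]'
```

```text
time: 13.0
ee_pos: [0.5667, -0.0573, 0.0756]
eef_rot: [0.712, 0.703, 0.0, 0.0]
ft_force: [2.0, 1.6, 0.8]
width: 0.0114
time: 13.25
ee_pos: [0.5666, -0.0604, 0.0756]
eef_rot: [0.712, 0.702, 0.0, 0.0]
ft_force: [1.9, 1.5, 0.7]
width: 0.0113
```

```bash
python3 -m creep '[{"x":0,"y":-0.002,"z":0,"spin":0},{"x":-0.0001,"y":-0.004,"z":0,"spin":0}]';python3 -m creep '[{"x":0,"y":-0.002,"z":0,"spin":0},{"x":-0.0001,"y":-0.003,"z":0,"spin":0}]'
```

```text
time: 13.5
ee_pos: [0.5665, -0.0643, 0.0756]
eef_rot: [0.712, 0.703, 0.0, 0.0]
ft_force: [1.9, 1.1, 1.4]
width: 0.0113
time: 13.75
ee_pos: [0.5664, -0.0674, 0.0756]
eef_rot: [0.712, 0.702, 0.0, 0.0]
ft_force: [2.5, 1.6, 0.4]
width: 0.0113
```

```bash
python3 -m creep '[{"x":0.0003,"y":-0.002,"z":0,"spin":0},{"x":0.0003,"y":-0.004,"z":0,"spin":0}]';python3 -m creep '[{"x":0,"y":-0.002,"z":0,"spin":0},{"x":0,"y":-0.003,"z":0,"spin":0}]'
```

```text
time: 14.0
ee_pos: [0.5665, -0.0713, 0.0756]
eef_rot: [0.712, 0.703, -0.0, -0.0]
ft_force: [1.8, 1.0, 1.1]
width: 0.0114
time: 14.25
ee_pos: [0.5666, -0.0744, 0.0756]
eef_rot: [0.712, 0.702, -0.0, -0.0]
ft_force: [2.4, 1.2, 1.7]
width: 0.0117
```

```bash
python3 -m creep '[{"x":0,"y":-0.002,"z":0,"spin":0},{"x":0,"y":-0.003,"z":0,"spin":0}]';python3 -m creep '[{"x":0,"y":-0.002,"z":0,"spin":0},{"x":0,"y":-0.003,"z":0,"spin":0}]'
```

```text
time: 14.5
ee_pos: [0.5666, -0.0774, 0.0756]
eef_rot: [0.712, 0.702, 0.0, -0.0]
ft_force: [1.6, 1.6, 1.8]
width: 0.0113
time: 14.75
ee_pos: [0.5669, -0.0799, 0.0756]
eef_rot: [0.712, 0.703, 0.0, -0.0]
ft_force: [3.2, 3.0, 0.7]
width: 0.0118
```

```bash
python3 -m creep '[{"x":0,"y":0,"z":0,"spin":0},{"x":0,"y":-0.001,"z":0,"spin":0},{"x":0,"y":-0.002,"z":0,"spin":0}]' 0.005 30;python3 -m creep '[{"x":0,"y":-0.001,"z":0,"spin":0},{"x":0,"y":-0.002,"z":0,"spin":0}]'
```

```text
time: 15.12
ee_pos: [0.5668, -0.0807, 0.0756]
eef_rot: [0.711, 0.703, 0.001, -0.001]
ft_force: [3.0, 7.6, 2.0]
width: 0.0113
time: 15.38
ee_pos: [0.5669, -0.0812, 0.0756]
eef_rot: [0.711, 0.703, 0.001, -0.001]
ft_force: [2.9, 12.3, 3.2]
width: 0.0112
```

```bash
python3 -m creep '[{"x":0,"y":-0.0005,"z":0,"spin":0},{"x":0,"y":-0.0005,"z":0,"spin":0}]'
```

```text
time: 15.62
ee_pos: [0.5669, -0.0816, 0.0756]
eef_rot: [0.711, 0.703, 0.001, -0.001]
ft_force: [1.3, 11.6, 3.1]
width: 0.0105
```

```bash
python3 -m creep '[{"x":0,"y":-0.0005,"z":0,"spin":0},{"x":0,"y":-0.0005,"z":0,"spin":0}]';python3 -m creep '[{"x":0,"y":-0.0005,"z":0,"spin":0},{"x":0,"y":-0.0005,"z":0,"spin":0}]'
```

```text
time: 15.88
ee_pos: [0.5669, -0.0818, 0.0756]
eef_rot: [0.711, 0.703, 0.001, -0.001]
ft_force: [3.8, 11.9, 2.2]
width: 0.0111
time: 16.12
ee_pos: [0.5669, -0.0825, 0.0756]
eef_rot: [0.711, 0.703, 0.001, -0.001]
ft_force: [2.6, 11.4, 1.9]
width: 0.011
```

```bash
python3 -m creep '[{"x":0,"y":-0.0005,"z":0,"spin":0},{"x":0,"y":-0.001,"z":0,"spin":0}]';python3 -m creep '[{"x":0,"y":-0.0005,"z":0,"spin":0},{"x":0,"y":-0.001,"z":0,"spin":0}]'
```

```text
time: 16.38
ee_pos: [0.5669, -0.083, 0.0756]
eef_rot: [0.711, 0.704, 0.001, -0.001]
ft_force: [1.0, 12.9, 2.4]
width: 0.0112
time: 16.62
ee_pos: [0.5669, -0.0844, 0.0756]
eef_rot: [0.711, 0.703, 0.001, -0.001]
ft_force: [2.2, 11.9, 2.4]
width: 0.0109
```

```bash
python3 -m creep '[{"x":0,"y":-0.0005,"z":0,"spin":0},{"x":0,"y":-0.001,"z":0,"spin":0}]';python3 -m creep '[{"x":0,"y":-0.0005,"z":0,"spin":0},{"x":0,"y":-0.001,"z":0,"spin":0}]'
```

```text
time: 16.88
ee_pos: [0.5668, -0.086, 0.0756]
eef_rot: [0.711, 0.703, 0.001, -0.001]
ft_force: [2.9, 7.9, 2.7]
width: 0.0109
time: 17.12
ee_pos: [0.5668, -0.0879, 0.0756]
eef_rot: [0.711, 0.703, 0.001, -0.001]
ft_force: [2.4, 7.5, 2.2]
width: 0.0111
```

```bash
python3 -m creep '[{"x":0,"y":-0.001,"z":0,"spin":0},{"x":0,"y":-0.002,"z":0,"spin":0}]';python3 -m creep '[{"x":0,"y":-0.0005,"z":0,"spin":0},{"x":0,"y":-0.001,"z":0,"spin":0}]';python3 -m creep '[{"x":0,"y":-0.0005,"z":0,"spin":0},{"x":0,"y":-0.001,"z":0,"spin":0}]'
```

```text
time: 17.38
ee_pos: [0.5668, -0.0902, 0.0756]
eef_rot: [0.711, 0.703, 0.001, -0.001]
ft_force: [2.2, 5.6, 1.6]
width: 0.0112
time: 17.62
ee_pos: [0.5668, -0.0924, 0.0756]
eef_rot: [0.712, 0.703, 0.0, -0.0]
ft_force: [3.1, 3.0, 1.5]
width: 0.0107
time: 17.88
ee_pos: [0.5666, -0.0939, 0.0756]
eef_rot: [0.712, 0.702, -0.0, -0.0]
ft_force: [3.0, 2.0, 1.4]
width: 0.0108
```

```bash
python3 -m creep '[{"x":0,"y":-0.0005,"z":0,"spin":0},{"x":0,"y":-0.001,"z":0,"spin":0}]';python3 -m creep '[{"x":0,"y":-0.0005,"z":0,"spin":0},{"x":0,"y":-0.001,"z":0,"spin":0}]';python3 -m creep '[{"x":0,"y":-0.0005,"z":0,"spin":0},{"x":0,"y":-0.001,"z":0,"spin":0}]'
```

```text
time: 18.12
ee_pos: [0.5666, -0.095, 0.0756]
eef_rot: [0.712, 0.702, -0.0, 0.0]
ft_force: [3.0, 2.3, 1.1]
width: 0.0115
time: 18.38
ee_pos: [0.5666, -0.0957, 0.0756]
eef_rot: [0.712, 0.703, 0.0, -0.0]
ft_force: [3.5, 1.7, 2.4]
width: 0.0107
time: 18.62
ee_pos: [0.5666, -0.0966, 0.0756]
eef_rot: [0.712, 0.703, 0.0, -0.0]
ft_force: [3.1, 2.2, 2.2]
width: 0.0108
```

```bash
python3 -m creep '[{"x":0,"y":-0.0005,"z":0,"spin":0},{"x":0,"y":-0.0008,"z":0,"spin":0}]';python3 -m creep '[{"x":0,"y":-0.0005,"z":0,"spin":0},{"x":0,"y":-0.0008,"z":0,"spin":0}]'
```

```text
time: 18.88
ee_pos: [0.5667, -0.0972, 0.0756]
eef_rot: [0.712, 0.703, 0.0, -0.0]
ft_force: [2.3, 4.3, 2.7]
width: 0.0109
time: 19.12
ee_pos: [0.5667, -0.0974, 0.0756]
eef_rot: [0.711, 0.703, 0.0, -0.0]
ft_force: [2.3, 5.5, 2.9]
width: 0.011
```

The force dipped and is now rising again at 17.5 mm past first contact, so the ball is through the catch. I'll ease off with a light pull to check that it holds.

```bash
python3 -m creep '[{"x":0,"y":0.001,"z":0,"spin":0},{"x":0,"y":0.002,"z":0,"spin":0},{"x":0,"y":0.002,"z":0,"spin":0}]'; python3 -m creep '[{"x":0,"y":0.0005,"z":0,"spin":0},{"x":0,"y":0.001,"z":0,"spin":0},{"x":0,"y":0.001,"z":0,"spin":0}]'
```

```text
time: 19.5
ee_pos: [0.5666, -0.0971, 0.0756]
eef_rot: [0.712, 0.702, -0.0, 0.0]
ft_force: [3.8, -0.9, 0.9]
width: 0.011
time: 19.88
ee_pos: [0.5665, -0.0967, 0.0756]
eef_rot: [0.712, 0.702, -0.0, 0.001]
ft_force: [3.7, -5.3, 1.1]
width: 0.0107
```

It holds against a 5 N pull. Now relaxing, releasing and lifting clear.

```bash
python3 -m creep '[{"x":0,"y":-0.001,"z":0,"spin":0},{"x":0,"y":-0.0015,"z":0,"spin":0},{"x":0,"y":-0.0015,"z":0,"spin":0}]'; python3 -m creep '[{"x":0,"y":0,"z":0,"spin":0},{"x":0,"y":0,"z":0,"spin":0},{"x":0,"y":0,"z":0,"spin":0},{"x":0,"y":0,"z":0,"spin":0}]' 0.024; python3 -m creep '[{"x":0,"y":0,"z":0.004,"spin":0},{"x":0,"y":0,"z":0.012,"spin":0},{"x":0,"y":0,"z":0.03,"spin":0},{"x":0,"y":0,"z":0.06,"spin":0},{"x":0,"y":0,"z":0.1,"spin":0},{"x":0,"y":0,"z":0.14,"spin":0},{"x":0,"y":0.04,"z":0.16,"spin":0},{"x":-0.03,"y":0.1,"z":0.16,"spin":0},{"x":-0.06,"y":0.16,"z":0.16,"spin":0},{"x":-0.08,"y":0.2,"z":0.16,"spin":0},{"x":-0.08,"y":0.2,"z":0.16,"spin":0}]'
python3 - <<'E'
from h import *
c=shot('top','t9'); s=shot('side','s9')
cv2.imwrite('pics/fin.png',np.vstack([cv2.resize(c['pixels'][150:240,340:500],None,fx=4,fy=3.6,interpolation=cv2.INTER_CUBIC),cv2.resize(s['pixels'][150:245,200:440],(640,253),interpolation=cv2.INTER_CUBIC)]))
d=load('top0')
for n,u,v in[('tin',248,268),('pot',289,122),('oil',320,127)]: print(n,px(c,u,v).round(3),px(d,u,v).round(3))
E
```

```text
time: 20.25
ee_pos: [0.5666, -0.0967, 0.0756]
eef_rot: [0.712, 0.703, -0.0, -0.0]
ft_force: [1.9, -0.6, 2.8]
width: 0.0108
time: 20.75
ee_pos: [0.5664, -0.0967, 0.0754]
eef_rot: [0.712, 0.703, -0.0, -0.0]
ft_force: [0.2, 1.1, -0.3]
width: 0.0237
time: 22.12
ee_pos: [0.4852, 0.1073, 0.2372]
eef_rot: [0.709, 0.705, 0.001, -0.0]
ft_force: [0.4, -1.7, -0.1]
width: 0.0241
tin [0.375 0.266 0.045] [0.375 0.265 0.046]
pot [0.774 0.153 0.073] [0.774 0.153 0.073]
oil [0.755 0.067 0.086] [0.755 0.067 0.086]
```

View pics/fin.png

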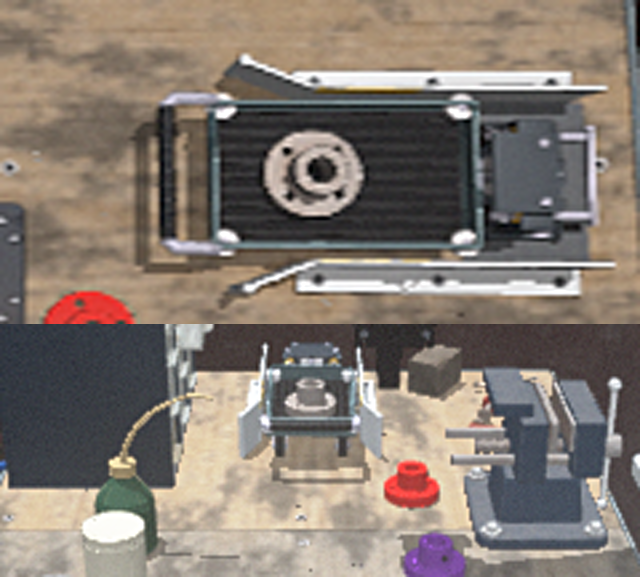

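The final picture shows the caddy straight between the rails with its tray front at (480,175) against the pads, the hub upright on the tray, and the gripper clear. Handing in.

```bash
python3 -c "
from bench import r
print(r.read_state()['ft_force']); print(r.close_job())"
```

```text
[0.71142861 0.23437568 0.70912603]
the job is handed in; nothing more can be done
None
```

The caddy is docked and latched in the bay, and the job was handed in at about 22 s of the 64 s allowed. I gripped the push bar, rolled the caddy about 290 mm ahead to swing the castors round, steered it between the rails and pressed it slowly into the catch.

**Checks passed:**
- **Catch:** the force peaked near 12–13 N, fell to about 2 N, then rose again 17.5 mm after first contact. The caddy then held against a 5 N pull.
- **Final picture:** the caddy stands straight between the rails with the hub upright on its tray, and the gripper is clear.
- **Loose items:** the pot, tin and oil can have not moved.

**Not confirmed, or went wrong:**
- **Castors:** I never saw them directly; that they trail is inferred from the distance rolled and the low push force.
- **Buffer pads:** their force could not be measured.
- **Steering:** my first turn slipped in the grip, leaving the nose 13 mm off the bay's middle line. I corrected this before the mouth with a firmer grip.
- **In the rails:** a sideways force of 2–4 N stayed on the tool.

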